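# Show the full tape roll to the inspection camera

### The arm

A 6-joint arm with a two-finger parallel gripper is mounted at the origin on the work surface. World frame = base frame: x ahead of the robot, y to its left, z up, the work surface at z = 0. Lengths are in m, angles in degrees, forces in N, time in s.
With the tool pointing down it reaches from about 0.325 to 0.85 m from the base axis. Payload 15.5 kg.
Tool frame: the origin (TCP) lies midway between the tips of the shut fingers; the grasp point (between the pads) lies 19 mm behind it; z points along the fingers, y is the line along which they close (so a half turn about z gives the same grasp; the last joint's range is limited). The gripper opens to 91 mm and grips with 3 to 60 N. Pads are 32 mm wide; open, the fingers measure 118 mm over their backs; the gripper's body (76 mm by 178 mm) begins 60 mm behind the grasp point.
Start: joints at [60.132, 28.281, 77.091, -0, 74.628, -5.472], TCP at [0.258, 0.569, 0.214] pointing down, gripper open.
Joint ranges: [-166.48, 166.48], [-47.26, 123.95], [12.59, 153.08], [-70.14, 250.14], [6.76, 159.57], [-176.63, 176.63]. Speed limits (degrees/s): [108.29, 108.29, 147.25, 172.46, 172.46, 172.46].

### API

Orientations are given as a 3x3 rotation matrix whose columns are the frame's x, y, z axes.
In Python, from bench import ctrl gives the robot as it stands. The module is installed in compiled form; this text tells all that it offers. Calls block until the motion is done:
- ctrl.goto(position, orientation): joint-space move of the TCP to a pose.
- ctrl.move_l(position, vel=0.15, ori=None, contact_N=None): straight line of the TCP; ori=None keeps the orientation; vel is the mean speed in m/s. With contact_N (N) it stops when the force on the tool has changed by that much, and returns True; else False.
- ctrl.movej(angles): joint-space move.
- ctrl.command_gripper(opening): opening from 0.0 (shut) to 1.0 (fully open); the grip force is fixed at half the most; returns when the fingers have stopped.
- ctrl.sleep(seconds).
- ctrl.ik(position, orientation): joint angles nearest the present ones, or None.
- ctrl.read_camera(name): name is "scene" or "top" or "wrist"; returns the picture (420x560x3 uint8, blue, green, red); there is no depth.
- ctrl.camera_params(name): a dict with "fx", "fy", "cx", "cy" (pixels), "pose" (4x4, takes a point from camera to world coordinates); the wrist camera has in their place "T_tool_cam" (4x4, takes a point from camera to tool coordinates, whose origin is the TCP and whose axes are the flange's). Camera axes: x right, y up, looking along -z (the intrinsics and any distortion apply to the point x, -y, -z); pixel columns grow to the right and rows downward; lengths in m; the calibration is good to about 2 mm. A picture is of the moment at which its call begins: read the wrist's pose just before it. camera_params takes no time and is no camera call.
A pose or a line that the arm cannot do raises ctrl.MotionError and nothing moves.
- ctrl.sign_off(): hands the job in; it is judged then, once.
Readings, each from a call of its own:
- ctrl.current_t(): time.
- ctrl.current_q(): joint angles.
- ctrl.current_dq(): joint speeds.
- ctrl.current_effort(): joint torques, N m.
- ctrl.current_tool_pos(): TCP position.
- ctrl.current_eef_rot(): TCP orientation.
- ctrl.current_contact_force(): force on the tool from outside, world axes, zero at the start.
- ctrl.current_wrist_torque(): the same for the moment, N m.
- ctrl.current_grip_width(): opening from 0.0 (shut) to 1.0 (fully open).
- ctrl.current_grasp_force(): force on a finger pad.
Only numpy, scipy, OpenCV 4.12 (cv2) and the standard library are available. Lean on these libraries where they do the work, as an engineer would, in place of code of your own. Each camera call takes 0.05 s, during which the arm holds its last target. There are 200 camera calls.

### The job

Two tape rolls of the same core hang on the wire hooks of the rack: lift the fuller one (larger outside diameter) up and off its hook and hold it in the air before the inspection camera, its flat side square to the lens - tilted as the camera is tilted - with the roll's centre straight ahead of the lens and 12 cm from the glass. Finish while holding it still there: do not put it down or let go. Leave the other roll on its hook, and do not knock the camera or shift the boxes and the tape dispenser.

Things in the scene. Friction and masses are not known exactly. Their poses are not given: they have to be found in the camera images.
- full_roll: The roll to show: rigid ring of kraft-coloured tape, 104 mm outside, 76 mm bore (wall 14), 24 mm wide, 0.08 to 0.16 kg. Origin: centre of the ring; x axis = ring axis, normal to the flat sides (either may be shown; its turn about x is free). Starts hanging by the top of its bore on either hook, axis level along the hook. Pinch it from above across its width, on the 14 mm of rim above the wires.
- used_roll: The other roll, almost used up: same look, bore and width but only 86 mm outside diameter (wall 5 mm), 0.05 kg. Origin and axes as for the full roll. It hangs on the other hook and stays there.
- rack: Fixed dark steel hook rack, foot 130x200x12 mm; origin under the foot's middle. Crossbar along y: 190 mm, top 150 mm up, front at x=-2 mm. Two hooks run along -x (to the robot) at y=-72 and +72: level U of 6 mm wire, 28 mm wide, top 151 mm up; the end turns up to 161 mm at x=-129. Rolls hang at x=-67 to -51. To free one: lift 15 to 45 mm, then draw it 100 mm along -x.
- lens (a point): Centre of the camera's front glass (28 mm disc, end of a black barrel 38 mm across, 28 mm long). Its x axis points out of the lens along the line of sight, tilted down by 0.1 to 0.45 rad; its y axis is level. The roll's centre belongs 120 mm from this point along x.
- camera: Inspection camera: fixed round foot 110 mm across, pole, fork, and a white head 75x56x50 mm that tilts in the fork (stiff, but turns if knocked). Origin: under the foot's middle; x is the level direction in which it looks. The head's axle is 270 mm above the origin, 66.5 mm behind the glass along the line of sight.
- dispenser: Bystander: magenta desk tape dispenser, 150 x 56 mm, 90 mm high, loose, 1.1 kg. Origin: middle of its underside, long side along x.
- gift_box: Bystander: dark-brown wrapped gift box, 110 x 150 x 45 mm, loose. Origin: middle of its underside.
- white_box: Bystander: white gift box with a printed band, 120 x 160 x 50 mm, loose. Origin: middle of its underside.
Not all that is in view belongs to the job. Leave any green or purple look-alike of the full_roll alone.

How it is judged:
By the outcome, as a careful person would: the job done as asked, in the order asked, and still so for the second after the job is handed in, while the arm keeps its last pose, push and grip.
It also fails if it takes over 40 s, if anything falls off the work surface, if the arm or the gripper's body presses on something with over 40 N, if the wrist force passes 120 N, or if a joint passes its speed limit or range.

## Working session

There is one attempt and no reset: what is moved stays moved. The work goes in short steps, each a Python script; the robot and the scene stay as the last script left them, time stands still between calls to the robot, and variables do not carry over. Pictures are saved under pics/ and viewed, at most 10 in all, crops included, and the job is handed in when it is done.

```bash
mkdir -p pics; python3 - <<'E'
from bench import ctrl
import cv2,numpy as np
np.set_printoptions(precision=4,suppress=True)
for n in("scene","top","wrist"):
    cv2.imwrite(f"pics/{n}0.png",ctrl.read_camera(n)); print(n,ctrl.camera_params(n))
print(ctrl.current_t(),ctrl.current_tool_pos(),ctrl.current_eef_rot())
E
```

```text
scene {'fx': 541.1559576443963, 'fy': 541.1559576443963, 'cx': 274.26507649559505, 'cy': 213.16149468974703, 'pose': array([[ 0.8385, -0.4302,  0.3344,  1.1043],
       [ 0.5448,  0.6731, -0.5001, -0.8446],
       [-0.01  ,  0.6015,  0.7988,  1.4674],
       [ 0.    ,  0.    ,  0.    ,  1.    ]])}
top {'fx': 404.42908732506146, 'fy': 404.42908732506146, 'cx': 278.80939101476645, 'cy': 216.9164922795957, 'pose': array([[-0.0191,  0.9956, -0.0918,  0.4538],
       [-0.9998, -0.0191,  0.0011, -0.0291],
       [-0.0007,  0.0918,  0.9958,  1.3085],
       [ 0.    ,  0.    ,  0.    ,  1.    ]])}
wrist {'fx': 306.58193949302523, 'fy': 306.58193949302523, 'cx': 282.71990225352397, 'cy': 210.20262842489024, 'T_tool_cam': array([[ 0.0016,  0.966 ,  0.2586,  0.0725],
       [ 1.    , -0.0016, -0.0002, -0.0012],
       [ 0.0002,  0.2586, -0.966 , -0.1718],
       [ 0.    ,  0.    ,  0.    ,  1.    ]])}
0.15 [0.2581 0.569  0.2135] [[-0.9107  0.4131 -0.0004]
 [ 0.4131  0.9107 -0.0008]
 [ 0.0001 -0.0009 -1.    ]]
```

View pics/scene0.png

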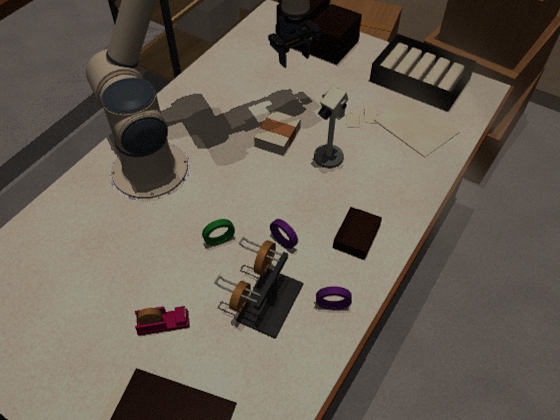

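View pics/top0.png

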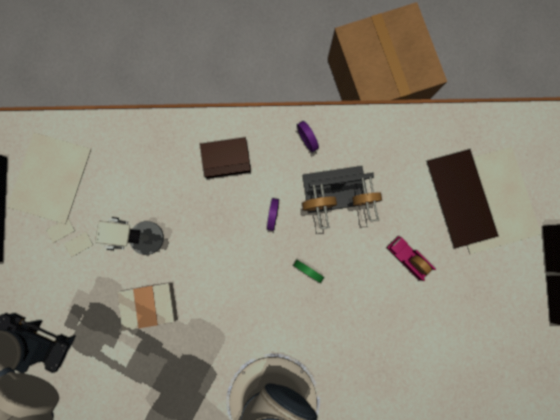

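The scene shows the rack with the rolls at about (265,257) and (240,296), and the inspection camera at (332,110) with its foot at (328,156). In the top view the rolls are at (319,204) and (367,198), and the camera's foot is at (148,237). I'll zoom in on both views.

```bash
python3 - <<'E'
import cv2,numpy as np
s=cv2.imread("pics/scene0.png");t=cv2.imread("pics/top0.png")
def c(im,x,y,w=100,h=75): return cv2.convertScaleAbs(cv2.resize(im[y:y+h,x:x+w],(400,300),interpolation=cv2.INTER_CUBIC),alpha=1.5)
cv2.imwrite("pics/crops.png",np.vstack([np.hstack([c(s,210,235),c(t,290,160)]),np.hstack([c(s,290,80,),c(t,85,200)])]))
E
```

```text
(no output)
```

View pics/crops.png

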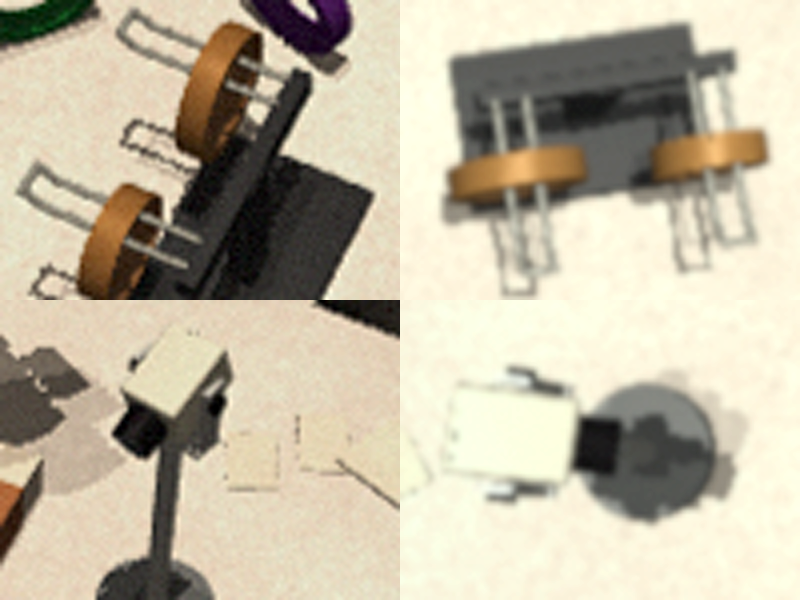

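The upper-left roll in both views, on the +y hook, is clearly the larger one. Next I'll triangulate roughly and plan wrist-camera views.

```bash
cat > h.py <<'E'
from bench import ctrl
import cv2,numpy as np
from scipy.optimize import least_squares
np.set_printoptions(precision=4,suppress=True)
FL=np.diag([1.,-1,-1])
def cam(name,tool=None):
    p=ctrl.camera_params(name)
    K=np.array([[p['fx'],0,p['cx']],[0,p['fy'],p['cy']],[0,0,1]])
    T=p['pose'] if name!='wrist' else tool@p['T_tool_cam']
    return K,np.array(T)
def tool():
    T=np.eye(4);T[:3,3]=ctrl.current_tool_pos();T[:3,:3]=ctrl.current_eef_rot();return T
def proj(c,X):
    K,T=c;q=(np.atleast_2d(X)-T[:3,3])@T[:3,:3]@FL@K.T
    return q[:,:2]/q[:,2:]
def tri(obs):
    f=lambda X:np.concatenate([proj(c,X)[0]-u for c,u in obs])
    r=least_squares(f,[.5,0,.2]);return r.x,np.abs(r.fun).max()
def onplane(c,u,z):
    K,T=c;d=T[:3,:3]@FL@np.linalg.inv(K)@np.array([*u,1]);return T[:3,3]+d*(z-T[2,3])/d[2]
def lookpose(pos,target,ztool=None,xhint=None):
    """tool pose with wrist camera at pos looking at target; image-up hint xhint"""
    Tc=np.array(ctrl.camera_params('wrist')['T_tool_cam'])
    z=np.array(pos)-target;z=z/np.linalg.norm(z)
    x=np.cross(xhint,z);x/=np.linalg.norm(x)
    W=np.eye(4);W[:3,:3]=np.c_[x,np.cross(z,x),z];W[:3,3]=pos
    return W@np.linalg.inv(Tc)
def shot(name,tag):
    T=tool();im=ctrl.read_camera(name);cv2.imwrite(f'pics/{tag}.png',im);np.save(f'pics/{tag}.npy',T);return T
E
python3 - <<'E'
from h import *
S,T=cam('scene'),cam('top')
print('roll',tri([(S,(265,257.5)),(T,(319,203))]))
print('lens',tri([(S,(323.8,115)),(T,(140,236.8))]))
print('foot',onplane(T,(148,237.5),.01),onplane(S,(328.5,156),.01))
print('rackfoot corners',[onplane(T,u,.012) for u in((302.5,174.5),(362.5,166))])
print('crossbar L-end',onplane(S,(285.5,253.5),.15),'R-end top',onplane(T,(373.5,174),.15))
E
```

```text
roll (array([ 0.6036, -0.1502,  0.115 ]), np.float64(0.23633348088077355))
lens (array([0.5087, 0.3365, 0.2491]), np.float64(1.5647663462724495))
foot [0.5152 0.3906 0.01  ] [0.5186 0.3942 0.01  ]
rackfoot corners [array([ 0.7103, -0.1101,  0.012 ]), array([ 0.7346, -0.3062,  0.012 ])]
crossbar L-end [ 0.6594 -0.1245  0.15  ] R-end top [ 0.6805 -0.3077  0.15  ]
```

```bash
python3 - <<'E'
from h import *
L=np.array([.512,.36,.25]);R=np.array([.60,-.15,.12])
q0=np.array(ctrl.current_q())
def plan(name,tgt,dirs,ds):
    best=None
    for d in dirs:
        d=np.array(d,float);d/=np.linalg.norm(d)
        for dist in ds:
            for a in np.arange(0,360,15):
                u=np.cross(d,[1,.1,.2]);u/=np.linalg.norm(u);v=np.cross(d,u)
                hint=u*np.cos(np.radians(a))+v*np.sin(np.radians(a))
                P=lookpose(tgt+d*dist,tgt,xhint=hint)
                try:q=ctrl.ik(P[:3,3],P[:3,:3])
                except Exception as e:continue
                if q is None: continue
                c=np.abs(np.array(q)-q0)[:].max()
                if best is None or c<best[0]: best=(c,d,dist,a,np.array(q),P)
    print(name,best and (best[0],best[2],best[3],best[4],best[5][:3,3],best[5][:3,2]))
    if best: np.save(f'pics/plan_{name}.npy',best[4])
plan('LB',L,[(-.7,-.3,.7),(-.7,-.3,1)],[.3,.35])
plan('LA',L,[(-.1,-.7,.6),(0,-.7,.8)],[.3,.35])
plan('LC',L,[(-.3,-.9,.2),(-.1,-.9,.2)],[.3,.35])
plan('RA',R,[(-.5,.4,.8),(-.3,.4,.9)],[.3,.35])
plan('RB',R,[(-.4,-.4,.85),(-.2,-.3,.9)],[.3,.35])
E
```

```text
LB (np.float64(42.22985536616147), 0.3, np.int64(45), array([ 17.8999,   2.8706, 101.2568,  21.6694,  48.5949, -46.3035]), array([0.4656, 0.3157, 0.3492]), array([ 0.3633,  0.4084, -0.8374]))
LA (np.float64(62.793196675222894), 0.3, np.int64(270), array([ -2.6635,   9.2915, 105.5818,  52.0602,  60.5031,  56.1566]), array([0.4872, 0.2793, 0.3327]), array([ 0.2533,  0.6754, -0.6926]))
LC (np.float64(79.64487474426163), 0.3, np.int64(0), array([-19.5151,  50.2702, 107.1977,  75.3114,  98.288 , -81.5694]), array([0.5061, 0.242 , 0.2509]), array([0.0493, 0.9981, 0.037 ]))
RA (np.float64(62.046836625638534), 0.35, np.int64(75), array([ -1.7215,  13.8054,  99.1904, -26.8387,  53.6772, -67.5191]), array([ 0.5411, -0.085 ,  0.2625]), array([ 0.2534, -0.3715, -0.8932]))
RB (np.float64(95.52871387489108), 0.3, np.int64(225), array([-35.399 ,  17.1844, 100.0111,  26.7519,  50.6996,  80.6967]), array([ 0.5554, -0.1708,  0.2274]), array([ 0.4036,  0.1405, -0.9041]))
```

```bash
cat > plan.py <<'E'
from h import *
def plan(tgt,d,dist):
    q0=np.array(ctrl.current_q());best=None
    d=np.array(d,float);d/=np.linalg.norm(d);u=np.cross(d,[1,.1,.2]);u/=np.linalg.norm(u);v=np.cross(d,u)
    for a in np.radians(np.arange(0,360,15)):
        P=lookpose(tgt+d*dist,tgt,xhint=u*np.cos(a)+v*np.sin(a))
        q=ctrl.ik(P[:3,3],P[:3,:3])
        if q is None: continue
        c=np.abs(np.array(q)-q0).max()
        if best is None or c<best[0]: best=(c,np.array(q))
    return best
E
python3 - <<'E'
from plan import *
L=np.array([.512,.36,.25]);R=np.array([.60,-.15,.13])
ctrl.movej([60.1,0,100,0,75,-5.5]);print(ctrl.current_tool_pos())
for n,t,d,s in[('LB',L,(-.7,-.3,.8),.38),('LA',L,(-.1,-.7,.6),.36),('LC',L,(-.2,-.9,.25),.36),('RA',R,(-.5,.4,.8),.35),('RB',R,(-.4,-.4,.85),.35)]:
    b=plan(t,d,s); print(n,b)
    if b is None: continue
    ctrl.movej(b[1]);shot('wrist',n);print(ctrl.current_t(),ctrl.current_tool_pos(),np.linalg.norm(ctrl.current_contact_force()))
ims=[cv2.imread(f'pics/{n}.png') for n in('LB','LA','LC','RA','RB')]
r=lambda i:cv2.resize(cv2.convertScaleAbs(i,alpha=1.4),(400,300))
cv2.imwrite('pics/m1.png',np.vstack([np.hstack([r(ims[0]),r(ims[1])]),np.hstack([r(ims[3]),r(ims[4])])]))
E
```

```text
[0.1427 0.3677 0.3192]
LB (np.float64(44.28982929869038), array([ 15.8059,  -8.5347, 107.1215,  24.2301,  48.5902, -48.4913]))
2.3833 [0.4046 0.2901 0.399 ] 0.7641377549911439
LA (np.float64(37.80201716634478), array([-20.4273,  20.9845, 104.3625,  62.0075,  85.2877, -39.1364]))
3.4167 [0.4909 0.2129 0.3442] 1.1570399690105138
LC (np.float64(23.27423791039389), array([-31.4041,  44.1268, 125.9676,  78.1756,  89.9972, -52.3872]))
4.15 [0.4622 0.1928 0.2742] 0.6314330672449204
RA (np.float64(69.16987865696754), array([-21.7872,   4.0502, 118.7184,  12.832 ,  20.805 , -14.2994]))
5.35 [ 0.5078 -0.1084  0.2626] 1.4901307067152623
RB (np.float64(40.655438843410636), array([-55.131 ,  17.2685, 106.4048,  51.2089,  61.5651,  20.9357]))
6.3167 [ 0.512  -0.2067  0.2598] 1.1426193276031913
```

View pics/m1.png

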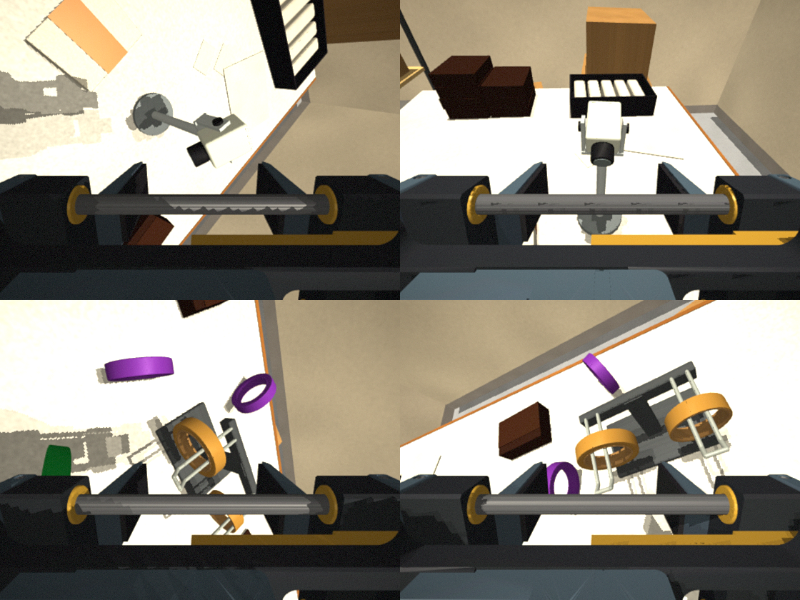

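LB and LA show the inspection head at about (300,196) and (284,182) in full-resolution pixels. RA and RB show the full roll near (280,206) and (290,210), with its bore and wires visible. I'll zoom in to pick features.

```bash
python3 - <<'E'
from h import *
def c(n,x,y,w,h):
    im=cv2.imread(f'pics/{n}.png')[y:y+h,x:x+w]
    return cv2.resize(im,(400,300),interpolation=cv2.INTER_CUBIC)
cv2.imwrite('pics/m2.png',np.vstack([np.hstack([c('LB',250,150,100,75),c('LA',234,130,100,75)]),np.hstack([c('LC',234,130,100,75),c('RA',220,160,120,90)])]))
c2=np.vstack([np.hstack([c('RB',240,170,100,75),c('RA',230,160,100,75)])])
cv2.imwrite('pics/m3.png',c2)
E
```

```text
(no output)
```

View pics/m2.png

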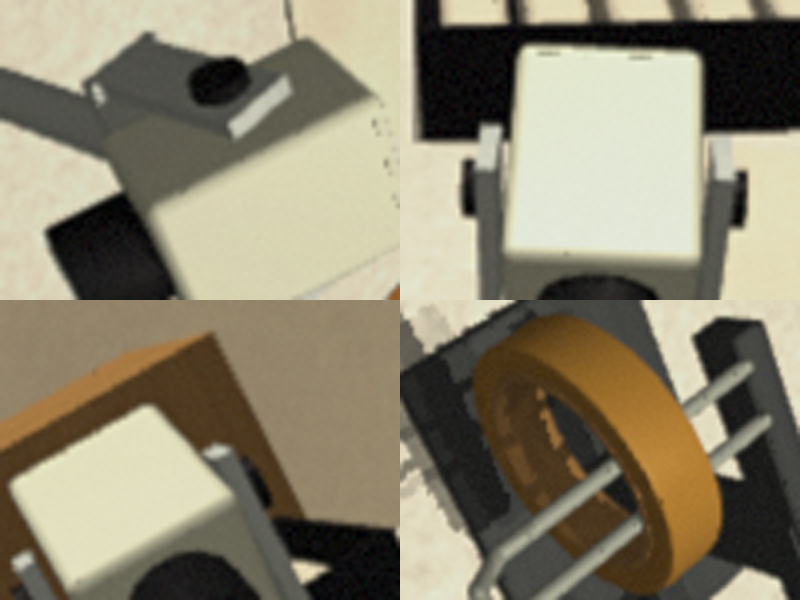

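View pics/m3.png

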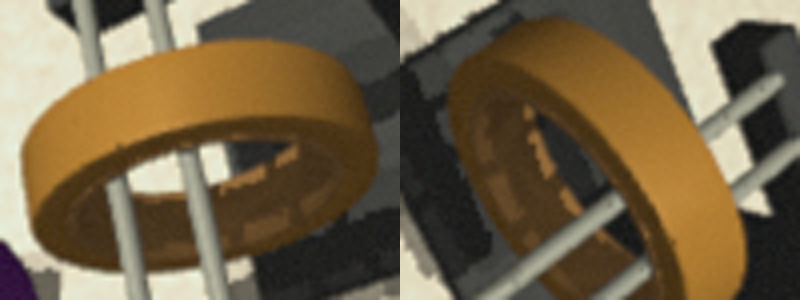

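```bash
cat > roll.py <<'E'
from h import *
A=np.linspace(0,2*np.pi,72,endpoint=False)
D=np.c_[np.cos(A),np.sin(A)]
def ring(p,ro,w=.024):
    ax=np.array([np.cos(p[3])*np.cos(p[4]),np.sin(p[3])*np.cos(p[4]),np.sin(p[4])])
    u=np.cross(ax,[0,0,1]);u/=np.linalg.norm(u);v=np.cross(u,ax)
    a=np.linspace(0,2*np.pi,180)[:,None]
    c=p[:3]+ro*(np.cos(a)*u+np.sin(a)*v)
    return np.r_[c+ax*w/2,c-ax*w/2]
def mask(im,seed):
    h=cv2.cvtColor(cv2.GaussianBlur(im,(3,3),0),cv2.COLOR_BGR2HSV)
    m=((h[...,0]>=8)&(h[...,0]<=22)&(h[...,1]>135)&(h[...,2]>45)).astype(np.uint8)
    m=cv2.morphologyEx(m,cv2.MORPH_OPEN,np.ones((2,2)))
    n,l,st,_=cv2.connectedComponentsWithStats(m)
    ys,xs=np.nonzero(l);i=np.argmin((xs-seed[0])**2+(ys-seed[1])**2)
    k=l[ys[i],xs[i]];return l==k,st[k]
def fit(views,p0,ro):
    S=[]
    for im,c,seed in views:
        m,st=mask(im,seed);print('mask',st)
        ys,xs=np.nonzero(m);S.append((c,(np.c_[xs,ys]@D.T).max(0)+.3))
    f=lambda p:np.concatenate([(proj(c,ring(p,ro))@D.T).max(0)-s for c,s in S])
    r=least_squares(f,p0,loss='soft_l1');return r.x,np.sqrt(np.mean(f(r.x)**2)),r
E
python3 - <<'E'
from roll import *
g=lambda n:(cv2.imread(f'pics/{n}.png'),cam('wrist',np.load(f'pics/{n}.npy')))
v=[(*g('RA'),(300,190)),(*g('RB'),(295,195))]
for ro in(.052,.043):
  for vv in(v,v[:1],v[1:]):
    x,e,_=fit(vv,[.59,-.152,.113,.12,0],ro);print(ro,x,'rms px',e)
def c(n,x,y,w=100,h=75):
    return cv2.resize(cv2.convertScaleAbs(cv2.imread(f'pics/{n}.png')[y:y+h,x:x+w],alpha=1.6),(400,300),interpolation=cv2.INTER_CUBIC)
cv2.imwrite('pics/m4.png',np.vstack([np.hstack([c('LB',250,175),c('LA',234,165)]),np.hstack([c('LC',220,170),c('scene0',290,80)])]))
E
```

```text
mask [ 243  166   75   83 3167]
mask [ 247  181   88   57 3021]
0.052 [ 0.6043 -0.1516  0.1132  0.1265  0.0306] rms px 1.281246191404731
mask [ 243  166   75   83 3167]
0.052 [ 0.6067 -0.1528  0.1119  0.1499  0.0069] rms px 0.3012614622490862
mask [ 247  181   88   57 3021]
0.052 [ 0.6067 -0.1474  0.1039  0.1189  0.0017] rms px 0.3839487543979514
mask [ 243  166   75   83 3167]
mask [ 247  181   88   57 3021]
0.043 [ 0.5991 -0.1518  0.1252  0.1387 -0.1187] rms px 4.819521498773735
mask [ 243  166   75   83 3167]
0.043 [ 0.5788 -0.1307  0.1582  0.1751  0.0512] rms px 0.4982766903691342
mask [ 247  181   88   57 3021]
0.043 [ 0.5843 -0.1695  0.1543  0.0995  0.0497] rms px 0.5508290798310673
```

View pics/m4.png

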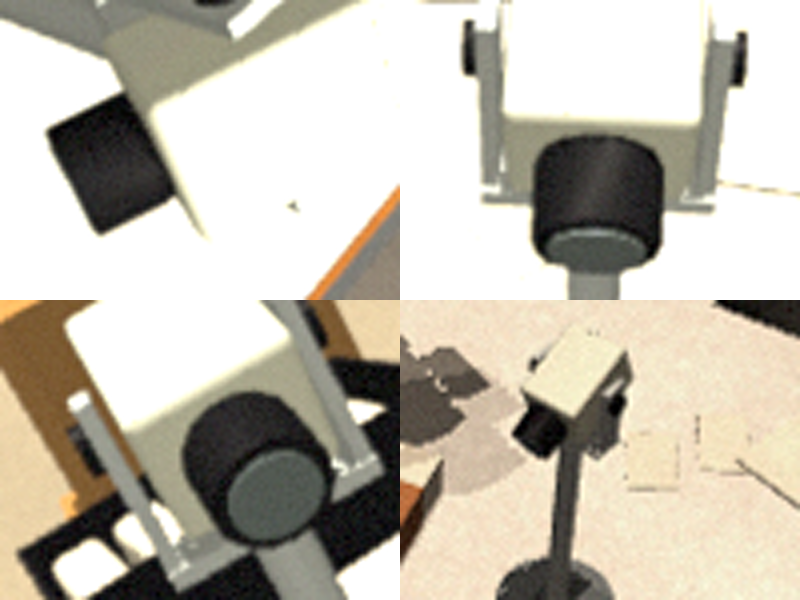

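The full roll is confirmed: a 104 mm outside diameter fits both views, while 86 mm does not. Its centre is at about (0.605,-0.151,0.113), and the height matches the hooks. In m4 the glass disc centre is at LA (283,227) and LC (289,219), and the barrel rim at LB (269,220). Now I'll fit the camera model.

```bash
cat > lens.py <<'E'
from h import *
W={n:cam('wrist',np.load(f'pics/{n}.npy')) for n in('LA','LB','LC')};W['T']=cam('top');W['S']=cam('scene')
off={'LA':(234,165),'LB':(250,175),'LC':(220,170),'T':(85,200),'S':(290,80)}
g=[66.5,0,0];b=1.0
def corner(f,s):return[38.5-b if f else -36.5+b,s*(28-b),25-b]
# +y of head (x forward, z up) ; head looks toward -y world => head +y is world +x
obs=[('LA',g,(196,249)),('LC',g,(276,196)),('LB',g,(75,181.5)),
('LA',corner(1,-1),(103,115)),('LA',corner(1,1),(306,122)),('LA',corner(0,-1),(120,-95)),('LA',corner(0,1),(302,-88)),
('LC',corner(1,-1),(133,130)),('LC',corner(1,1),(290,35)),('LC',corner(0,-1),(68,22)),
('LB',corner(1,-1),(152,105)),('LB',corner(0,-1),(375,-3)),
('T',g,(220,147)),('T',corner(1,-1),(170,182)),('T',corner(1,1),(180,95)),('T',corner(0,-1),(45,174)),('T',corner(0,1),(55,87))]
def pose(p):
    cy,sy,ct,st=np.cos(p[2]),np.sin(p[2]),np.cos(p[3]),np.sin(p[3])
    x=np.array([cy*ct,sy*ct,-st]);y=np.array([-sy,cy,0]);return np.c_[x,y,np.cross(x,y)],np.array([p[0],p[1],p[4]])
def res(p,o=obs,raw=False):
    R,t=pose(p)
    return np.concatenate([proj(W[n],t+R@np.array(X)/1000)[0]-(np.array(off[n])+(np.array(u)+.5)/4-.5) for n,X,u in o])
def fit(o,wz=1000):
    return least_squares(lambda p:np.r_[res(p,o),wz*(p[4]-.27)],[.515,.392,-1.6,.25,.27],loss='soft_l1')
if __name__=='__main__':
    for name,o,wz in[('all',obs,1000),('freez',obs,1),('wrist',[o for o in obs if o[0]!='T'],1000),('LA',[o for o in obs if o[0]=='LA'],1000),('LC',[o for o in obs if o[0]=='LC'],1000),('LB',[o for o in obs if o[0]=='LB'],1000),('T',[o for o in obs if o[0]=='T'],1000)]:
        r=fit(o,wz);R,t=pose(r.x);print(name,r.x,'lens',t+R@[.0665,0,0],'target',t+R@[.1865,0,0],'rms',np.sqrt(np.mean(res(r.x,o)**2)))
    print(res(fit(obs).x).reshape(-1,2))
    print('tri lens',tri([(W[n],np.array(off[n])+(np.array(u)+.5)/4-.5) for n,X,u in obs if X is g]))
E
python3 lens.py
```

```text
all [ 0.5177  0.4005 -1.7055  0.404   0.2699] lens [0.5094 0.3399 0.2437] target [0.4946 0.2306 0.1965] rms 0.8754585926039714
freez [ 0.5177  0.4005 -1.7057  0.4032  0.2698] lens [0.5095 0.3399 0.2437] target [0.4946 0.2306 0.1966] rms 0.8737718682076163
wrist [ 0.5182  0.4014 -1.7094  0.4046  0.2695] lens [0.5097 0.3409 0.2434] target [0.4945 0.2316 0.1961] rms 0.6987621108769129
LA [ 0.5177  0.3998 -1.7047  0.3987  0.2703] lens [0.5095 0.339  0.2445] target [0.4947 0.2294 0.1979] rms 0.5219557550874813
LC [ 0.5188  0.4018 -1.7163  0.4051  0.2696] lens [0.5099 0.3413 0.2434] target [0.4939 0.2322 0.1961] rms 0.5247772445633191
LB [ 0.518   0.4016 -1.7166  0.4011  0.2697] lens [0.5091 0.341  0.2438] target [0.4931 0.2317 0.1969] rms 0.912014764072008
T [ 0.5148  0.3979 -1.6635  0.3926  0.27  ] lens [0.5091 0.3367 0.2446] target [0.4989 0.2263 0.1987] rms 0.31791883245058056
[[ 0.213   0.0825]
 [ 0.1919 -0.1778]
 [-1.2071  0.5099]
 [ 0.5148 -0.0935]
 [-1.5082  0.2159]
 [ 0.4291  0.0221]
 [-0.5997  0.179 ]
 [-1.4622  0.1357]
 [ 0.3651  0.5443]
 [-0.9752  0.1128]
 [-0.9319  2.2261]
 [ 0.7739 -0.0636]
 [-1.0406 -0.6985]
 [-1.3455 -0.2919]
 [-0.6828  0.4404]
 [-1.2762 -1.6908]
 [-0.3736 -1.5228]]
tri lens (array([0.5093, 0.3404, 0.2437]), np.float64(1.2301735178052127))
```

Every view agrees on the lens to within about 2 mm, with a tilt of 0.40 rad. Next I'll check feasibility for both grasp senses, then grasp.

```bash
cat > goal.py <<'E'
from lens import *
P=fit(obs).x;RH,AX=pose(P);d=RH[:,0];UP=RH[:,2];TGT=AX+d*.1865
def rack(s,yaw=.128):
    y=s*np.array([np.cos(yaw),np.sin(yaw),0]);z=np.array([0,0,-1.]);return np.c_[np.cross(y,z),y,z]
def final(s):
    y=s*d;z=-UP;return np.c_[np.cross(y,z),y,z]
C=np.array([.6045,-.1515,.113]);RX=np.array([np.cos(.128),np.sin(.128),0])
E
python3 - <<'E'
from goal import *
for s in(1,-1):
    print('rack',s,[ctrl.ik(p,rack(s)) for p in(C+[0,0,.041],C+[0,0,.075]-.12*RX)])
    for k in(0,.04,.08):print('fin',s,k,ctrl.ik(TGT+.041*UP+k*d,final(s)))
E
```

```text
rack 1 [array([-19.5576,  31.5591,  81.3939,  -0.    ,  67.047 , -26.8915]), array([-25.6306,  21.0685,  94.6135,  -0.    ,  64.318 , -32.9645])]
fin 1 0 [ 2.1239 17.2275 97.5452 25.6471 63.4936 88.5902]
fin 1 0.04 [-2.3058 17.6385 99.9594 26.1335 62.6886 83.1966]
fin 1 0.08 [ -6.8466  18.36   101.9888  26.4395  61.9824  77.8   ]
rack -1 [array([-19.5576,  31.5591,  81.3939,  -0.    ,  67.047 , 153.1085]), array([-25.6306,  21.0685,  94.6135,  -0.    ,  64.318 , 147.0355])]
fin -1 0 [  2.1239  17.2275  97.5452  25.6471  63.4936 -91.4098]
fin -1 0.04 [ -2.3058  17.6385  99.9594  26.1335  62.6886 -96.8034]
fin -1 0.08 [  -6.8466   18.36    101.9888   26.4395   61.9824 -102.2   ]
```

```bash
python3 - <<'E'
from goal import *
R=rack(1)
ctrl.command_gripper(.6)
ctrl.goto(C+[0,0,.12],R)
print('hit',ctrl.move_l(C+[0,0,.060],vel=.1),ctrl.current_t())
print('hit',ctrl.move_l(C+[0,0,.041],vel=.03,contact_N=6),ctrl.current_tool_pos(),ctrl.current_contact_force())
ctrl.command_gripper(0.0)
print('grip',ctrl.current_grip_width()*91,ctrl.current_grasp_force(),ctrl.current_contact_force(),ctrl.current_t())
p=np.array(ctrl.current_tool_pos())
ctrl.move_l(p+[0,0,.03],vel=.06)
print('lift',ctrl.current_grip_width()*91,ctrl.current_grasp_force(),ctrl.current_contact_force(),ctrl.current_t())
cv2.imwrite('pics/lift.png',ctrl.read_camera('scene'))
shot('wrist','liftw')
a=cv2.imread('pics/lift.png')[200:350,170:370];b=cv2.imread('pics/liftw.png')
cv2.imwrite('pics/m5.png',np.hstack([cv2.resize(a,(400,300)),cv2.resize(b,(400,300))]))
E
```

```text
hit False 8.7583
hit False [ 0.6046 -0.1515  0.1541] [ 0.4647  0.1745 -0.4127]
grip 11.490697420128953 29.980612027650857 [0.5922 0.9753 0.6545] 10.2667
lift 11.482114730946382 29.979695951129656 [-0.2009  0.2328 -2.0417] 10.9167
```

View pics/m5.png

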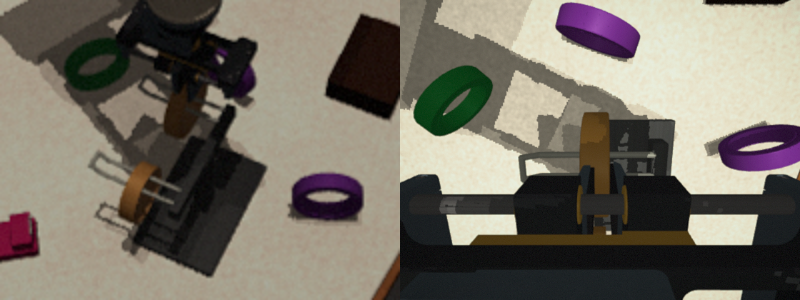

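The roll is pinched and lifted: in the wrist view its rim sits between the pads, and the load is about 2 N. I'll draw it off and check the in-hand pose before going to the camera.

```bash
python3 - <<'E'
from roll import *
from goal import *
import roll
p=np.array(ctrl.current_tool_pos())
ctrl.move_l(p-.125*RX,vel=.1)
print(ctrl.current_contact_force(),ctrl.current_t())
p=np.array(ctrl.current_tool_pos());ctrl.move_l(p+[0,0,.12],vel=.15)
ctrl.sleep(.2)
T=shot('wrist','held');s=ctrl.read_camera('scene');t=ctrl.read_camera('top')
cv2.imwrite('pics/heldS.png',s);cv2.imwrite('pics/heldT.png',t)
c0=T[:3,3]-[0,0,.041]
print('tcp',T[:3,3],'px scene',proj(cam('scene'),c0),'top',proj(cam('top'),c0),'wrist',proj(cam('wrist',T),c0))
print(ctrl.current_t(),ctrl.current_grip_width(),ctrl.current_grasp_force(),ctrl.current_contact_force())
u=proj(cam('scene'),c0)[0].astype(int)
a=s[u[1]-75:u[1]+75,u[0]-100:u[0]+100];b=cv2.imread('pics/held.png')[80:380,80:480]
cv2.imwrite('pics/m6.png',np.hstack([cv2.resize(cv2.convertScaleAbs(a,alpha=1.5),(400,300)),b]))
E
```

```text
[-1.0171 -0.5154 -1.0237] 12.4167
tcp [ 0.4806 -0.1673  0.3029] px scene [[223.3938 213.4905]] top [[332.375 242.768]] wrist [[283.2101 229.5356]]
13.7167 0.12672379068821818 29.979853101383505 [ 0.3136 -0.3768 -0.8362]
```

View pics/m6.png

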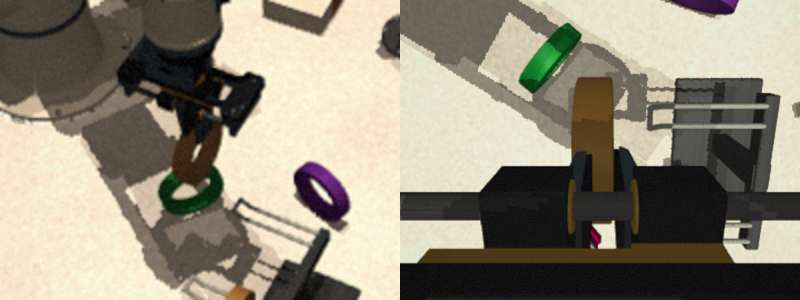

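The roll is off its hook and held, and the other roll is still hanging. The wrist view shows the rim about 10 px left of where I expected, so I'll fit the in-hand pose.

```bash
cat > hand.py <<'E'
from roll import *
I4=np.eye(4);CW=cam('wrist',I4)   # work in tool frame
def omask(im):
    h=cv2.cvtColor(cv2.GaussianBlur(im,(3,3),0),cv2.COLOR_BGR2HSV)
    return ((h[...,0]>=8)&(h[...,0]<=20)&(h[...,1]>130)&(h[...,2]>50)).astype(np.uint8)
def rng(p):  # p: cx,cy,cz, yaw(b), tilt(a): axis near tool y
    ax=np.array([np.sin(p[3]),1,np.sin(p[4])]);ax/=np.linalg.norm(ax)
    u=np.cross(ax,[0,0,1]);u/=np.linalg.norm(u);v=np.cross(u,ax);a=np.linspace(0,2*np.pi,180)[:,None]
    c=np.array(p[:3])+.052*(np.cos(a)*u+np.sin(a)*v);return np.r_[c+ax*.012,c-ax*.012]
def edges(p,rows):
    h=cv2.convexHull(proj(CW,rng(p)).astype(np.float32))[:,0];o=[]
    e=np.c_[h,np.roll(h,-1,0)]
    for r in rows:
        k=(e[:,1]-r)*(e[:,3]-r)<=0;q=e[k]
        x=q[:,0]+(q[:,2]-q[:,0])*(r-q[:,1])/(q[:,3]-q[:,1]+1e-9)
        o.append((x.min(),x.max()) if len(x) else (283,283))
    return np.array(o),h[:,1].min()
E
python3 - <<'E'
from hand import *
for n in('liftw','held'):
    m=omask(cv2.imread(f'pics/{n}.png'))
    ys=np.arange(140,235,6);L=[]
    for y in ys:
        x=np.nonzero(m[y,235:320])[0]+235;L.append((y,x.min() if len(x) else 0,x.max() if len(x) else 0,len(x)))
    print(n,L)
    print('pred',edges([0,0,.041,0,0],ys)[0].round(1).tolist(),edges([0,0,.041,0,0],ys)[1])
E
```

```text
liftw [(np.int64(140), 0, 0, 0), (np.int64(146), 0, 0, 0), (np.int64(152), 0, 0, 0), (np.int64(158), np.int64(259), np.int64(290), 32), (np.int64(164), np.int64(256), np.int64(291), 36), (np.int64(170), np.int64(255), np.int64(292), 38), (np.int64(176), np.int64(255), np.int64(292), 38), (np.int64(182), np.int64(254), np.int64(292), 39), (np.int64(188), np.int64(253), np.int64(292), 40), (np.int64(194), np.int64(253), np.int64(293), 41), (np.int64(200), np.int64(253), np.int64(293), 41), (np.int64(206), np.int64(252), np.int64(293), 42), (np.int64(212), np.int64(252), np.int64(292), 41), (np.int64(218), np.int64(252), np.int64(292), 41), (np.int64(224), np.int64(252), np.int64(293), 42), (np.int64(230), np.int64(252), np.int64(293), 42)]
pred [[283.0, 283.0], [283.0, 283.0], [283.0, 283.0], [265.6, 300.9], [264.5, 302.1], [264.0, 302.8], [263.5, 303.2], [263.2, 303.6], [262.9, 303.9], [262.7, 304.1], [262.5, 304.3], [262.3, 304.5], [262.2, 304.6], [262.1, 304.7], [262.1, 304.7], [262.0, 304.8]] 157.26154
held [(np.int64(140), 0, 0, 0), (np.int64(146), 0, 0, 0), (np.int64(152), 0, 0, 
[... 238 characters left out ...]
 np.int64(292), 39), (np.int64(188), np.int64(253), np.int64(292), 40), (np.int64(194), np.int64(253), np.int64(292), 40), (np.int64(200), np.int64(253), np.int64(292), 40), (np.int64(206), np.int64(252), np.int64(292), 41), (np.int64(212), np.int64(252), np.int64(292), 41), (np.int64(218), np.int64(252), np.int64(292), 41), (np.int64(224), np.int64(252), np.int64(292), 41), (np.int64(230), np.int64(253), np.int64(293), 41)]
pred [[283.0, 283.0], [283.0, 283.0], [283.0, 283.0], [265.6, 300.9], [264.5, 302.1], [264.0, 302.8], [263.5, 303.2], [263.2, 303.6], [262.9, 303.9], [262.7, 304.1], [262.5, 304.3], [262.3, 304.5], [262.2, 304.6], [262.1, 304.7], [262.1, 304.7], [262.0, 304.8]] 157.26154
```

```bash
python3 - <<'E'
from hand import *
m=omask(cv2.imread('pics/held.png'));rows=np.arange(162,233,2)
E=np.array([(x.min()-.4,x.max()+.4) for x in(np.nonzero(m[y,235:320])[0]+235 for y in rows)])
top=np.nonzero(m[120:,272])[0].min()+119.6
def f(p):
    e,t=edges(p,rows);return np.r_[(e-E).ravel(),(t-top)*3,(p[2]-.041)*1000,np.array(p[3:])*50]
r=least_squares(f,[0,-.006,.041,0,0],diff_step=1e-4,x_scale=[.01]*3+[.1]*2)
print(r.x,np.sqrt(np.mean(r.fun**2)),top)
# independent: scene/top orange centroid/hull vs model in world
T=np.load('pics/held.npy')
for n in'ST':
    c=cam({'S':'scene','T':'top'}[n]);im=cv2.imread(f'pics/held{n}.png');mm=omask(im)
    for cy in(0,-.0062):
        w=rng([0,cy,.041,0,0])@T[:3,:3].T+T[:3,3];u=proj(c,w);lo,hi=u.min(0),u.max(0)
        a,b=lo.astype(int)-8,hi.astype(int)+8
        ys,xs=np.nonzero(mm[a[1]:b[1],a[0]:b[0]]);print(n,cy,lo,hi,'mask',xs.min()+a[0],ys.min()+a[1],xs.max()+a[0],ys.max()+a[1])
E
```

```text
[-0.0007 -0.0064  0.0445  0.     -0.    ] 0.7066566763532496 157.6
S 0 [210.1843 194.4631] [236.0457 232.4452] mask 213 193 224 207
S -0.0062 [208.2125 193.7238] [234.1262 231.6661] mask 213 193 224 207Traceback (most recent call last):
  File "<stdin>", line 16, in <module>
    return umr_minimum(a, axis, None, out, keepdims, initial, where)
ValueError: zero-size array to reduction operation minimum which has no identity
```

```bash
python3 - <<'E'
from hand import *
from goal import *
m=omask(cv2.imread('pics/held.png'));rows=np.arange(162,233,2)
E=np.array([(x.min()-.4,x.max()+.4) for x in(np.nonzero(m[y,235:320])[0]+235 for y in rows)])
for y in(-.04,0,.04):
    for a in(-.04,0,.04):
        g=lambda q:((edges([0,q[0],q[1],y,a],rows)[0]-E)).ravel()
        r=least_squares(g,[-.006,.042],diff_step=1e-3);print(y,a,r.x,np.sqrt(np.mean(r.fun**2)).round(3))
h=np.array([0,-.0063,.0415]);R=final(-1)
tcp=lambda k:TGT+k*d-R@h
mid=np.array([.46,.02,.31])
ctrl.goto(mid,final(-1));print(ctrl.current_t())
ctrl.goto(tcp(.08),R)
ctrl.move_l(tcp(0),vel=.06);ctrl.sleep(.3)
T=shot('wrist','fin');cv2.imwrite('pics/finS.png',ctrl.read_camera('scene'));cv2.imwrite('pics/finT.png',ctrl.read_camera('top'))
print(ctrl.current_t(),T[:3,3]-tcp(0),np.abs(T[:3,:3]-R).max(),ctrl.current_grip_width(),ctrl.current_grasp_force(),ctrl.current_contact_force())
m=omask(cv2.imread('pics/fin.png'));print([(y,x.min(),x.max()) for y in range(158,232,12) for x in[np.nonzero(m[y,235:320])[0]+235] if len(x)])
def crop(im,c,X,w,h):
    u=proj(c,X)[0].astype(int);print('px',u);return cv2.resize(cv2.convertScaleAbs(im[u[1]-h//2:u[1]+h//2,u[0]-w//2:u[0]+w//2],alpha=1.5),(400,300),interpolation=cv2.INTER_CUBIC)
M=AX+d*.1
cv2.imwrite('pics/m7.png',np.vstack([np.hstack([crop(cv2.imread('pics/finS.png'),cam('scene'),M,160,120),crop(cv2.imread('pics/finT.png'),cam('top'),M,160,120)]),np.hstack([crop(cv2.imread('pics/finS.png'),cam('scene'),C,160,120),cv2.resize(cv2.imread('pics/fin.png'),(400,300))])]))
E
```

```text
-0.04 -0.04 [-0.0062  0.0512] 1.245
-0.04 0 [-0.0078  0.0504] 0.715
-0.04 0.04 [-0.0093  0.0499] 0.481
0 -0.04 [-0.0054  0.0556] 0.519
0 0 [-0.0065  0.0499] 0.404
0 0.04 [-0.0081  0.0501] 0.845
0.04 -0.04 [-0.0048  0.0603] 0.567
0.04 0 [-0.0053  0.0492] 0.878
0.04 0.04 [-0.0069  0.0501] 1.469
14.9583
17.5917 [-0.     -0.0001 -0.    ] 0.00021830156934363187 0.1302662823747441 29.976258589190916 [-0.8948  0.6636 -1.625 ]
[(158, np.int64(260), np.int64(289)), (170, np.int64(256), np.int64(291)), (182, np.int64(254), np.int64(292)), (194, np.int64(254), np.int64(291)), (206, np.int64(253), np.int64(292)), (218, np.int64(253), np.int64(292)), (230, np.int64(253), np.int64(292))]
px [316 124]
px [152 237]
px [264 258]
```

View pics/m7.png

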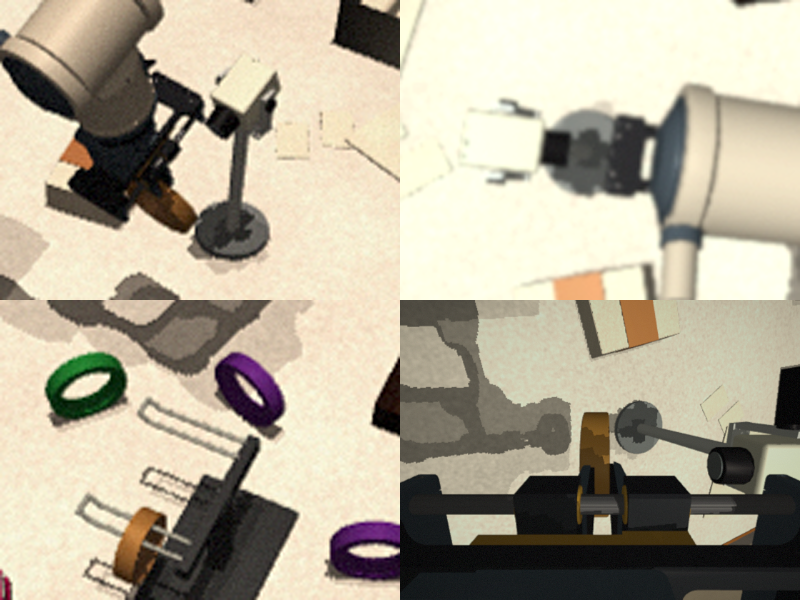

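The roll hangs in front of the lens, the other roll is still on its hook, and nothing has been disturbed. The wrist view shows the barrel and the roll together, with the barrel's front rim at about (442,232). As a last check I'll compare that rim with its prediction, and the camera head and bystanders before and after.

```bash
python3 - <<'E'
from goal import *
c=cam('wrist',np.load('pics/fin.npy'));a=np.linspace(0,2*np.pi,60)[:,None]
for k,n in((.0665,'front rim'),(.0385,'back rim')):
    u=proj(c,AX+d*k+.019*(np.cos(a)*RH[:,1]+np.sin(a)*UP));print(n,u.min(0),u.max(0),u.mean(0))
im=cv2.imread('pics/fin.png');m=(im.max(2)<60).astype(np.uint8)
n,l,st,ce=cv2.connectedComponentsWithStats(m[205:258,415:500])
print([s for s in st if s[4]>150], 'offset 415,205')
# camera head shift, top view
A=cv2.imread('pics/top0.png');B=cv2.imread('pics/finT.png')
for w in((95,215,62,35),(390,235,45,48),(198,135,55,45)):
    x,y,W_,H_=w;p=lambda I:I[y:y+H_,x:x+W_].astype(np.float32).mean(2)
    print(w,cv2.phaseCorrelate(p(A),p(B)),np.abs(p(A)-p(B)).mean())
print(ctrl.current_t(),ctrl.current_grip_width(),np.abs(ctrl.current_dq()).max())
E
```

```text
front rim [427.9808 205.2331] [454.9431 257.4609] [440.8227 231.6693]
back rim [463.2209 205.1812] [496.6938 257.3973] [479.164  231.6118]
[array([   0,    0,   85,   53, 1484], dtype=int32), array([  16,    1,   66,   52, 3021], dtype=int32)] offset 415,205
(95, 215, 62, 35) ((0.01916508184620369, 0.0668583915511114), 0.9917433535059293) 4.9577575
(390, 235, 45, 48) ((0.4609907281750196, -0.001286288109422884), 0.9788171275898262) 4.8393517
(198, 135, 55, 45) ((0.014612378228697764, 0.5544302192374744), 0.9718402919062862) 3.459259
17.5917 0.1302662823747441 0.0925669303037984
```

```bash
python3 - <<'E'
from goal import *
ctrl.move_l(np.array(ctrl.current_tool_pos())-.001*d,vel=.02);ctrl.sleep(.4)
print(ctrl.current_t(),ctrl.current_grip_width(),ctrl.current_grasp_force(),np.abs(ctrl.current_dq()).max())
print(ctrl.sign_off())
E
```

```text
18.2417 0.13013693652785893 29.976395278952506 0.12279222916770612
the job is handed in; nothing more can be done
None
```

I handed the job in at 18.2 s: the full roll is off its hook and held still, square to the lens, with its centre straight ahead. By my measurements it is 12 cm from the glass to within about 2 mm. The used roll is still on its hook, and the camera, dispenser and dark-brown box had not moved. The white box was not checked by measurement.

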